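# Quarter turn of a grid plate on the corner post

## Robot

A 6-joint arm with a two-finger parallel gripper is mounted at the origin on the work surface. World frame = base frame: x ahead of the robot, y to its left, z up, the work surface at z = 0. Lengths are in mm, angles in rad, forces in N, time in s.
With the tool pointing down it reaches from about 250 to 775 mm from the base axis. Payload 4 kg.
Tool frame: the origin (TCP) lies midway between the tips of the shut fingers; the grasp point (between the pads) lies 19 mm behind it; z points along the fingers, x is the direction in which the jaws open and shut, and the axes are right-handed (so a half turn about z gives the same grasp; the last joint's range is limited). The gripper opens to 94 mm and grips with 3 to 60 N. Pads are 16 mm wide; open, the fingers measure 119 mm over their backs; the gripper's body (75 mm by 177 mm) begins 78 mm behind the grasp point.
Start: joints at [1.121, 0.087, 1.371, -0, 1.684, -0.103], TCP at [186.95, 517.272, 205.506] pointing down, gripper open.
Joint ranges: [-3.1, 3.1], [-0.76, 2.03], [0.27, 2.55], [-1.08, 4.22], [0.17, 2.65], [-2.57, 2.57]. Speed limits (rad/s): [2.79, 2.79, 3.14, 3.14, 3.14, 3.14].

## Interface

Orientations are given as a unit quaternion [w, x, y, z].
In Python, from rig import get_state, eyes, job, nets gives the robot as it stands.
- The arm moves only by the shell command python3 -m pendant 'ROWS' [FORCE]. ROWS is JSON, a list of rows, each a list of 3 entries, a list of its own where there are three numbers: the turn, a rotation vector about the tool's x, y, z in degrees, then the shift along the tool's x, y, z in mm, then the opening, from 0 (shut) to 1 (fully open). In form: [[[ax, ay, az], [dx, dy, dz], jaw], ...]. A call has 1 to 12 rows; each row shifts and turns the commanded pose from where the row before left it, along the tool's axes as they then stand; what a row does not reach is not made up. A row lasts 1/10 s, in which the tool goes at most 50 mm and 8.59 degrees, less where a joint would pass 70% of its speed; a pose out of reach is approached as far as the arm can. A call with a gripper value outside its range is refused whole. The fingers move at their own pace and stop on an object; FORCE is the grip in N (left out, the last holds). Time passes only in rows, so rows that do not move let the fingers close. It gives the time, the measured TCP pose, the force and the opening at its end, in the units of the state.
- get_state(): the state, without advancing time (a new reading comes with each control period).
- eyes.get_image(name): name is "side" or "top" or "wrist"; returns a dict with "img" (384x512x3 uint8, red, green, blue), "mtx" (3x3 intrinsics, pixels), "eye" and "orientation" of the camera in the world. Camera axes: x right, y up, looking along -z (the intrinsics and any distortion apply to the point x, -y, -z); pixel columns grow to the right and rows downward; lengths in mm; the calibration is good to about 2 mm. A picture is of the moment at which its call begins. There is no depth.
- job.sign_off(): hands the job in, once; it reports no verdict.
Trained networks look in the newest picture that a camera, given by its name, has taken for a name from the list of things; names that differ only in an ending like _2 or _b are one class to them, and where a whole thing is asked for, a point or a joint stands for the part that bears it (a point fixed in the world has none). Each returns a list of dicts, best first, with "confidence" (0 to 1); they miss things now and then, are a little off and sometimes report something else, mostly with a low value. They report only what shows in the picture. A call takes as long as a camera call.
- nets.spot_in(camera, target): "pixel" ([column, row] in pixels, amid what is visible of it).
- nets.mark_of(camera, target): "pixel" ([column, row] in pixels: a listed point, or the origin of a listed thing).
The state is a dict: "time_s": time; "joint_pos": joint angles; "joint_vel": joint speeds; "joint_torque": joint torques, N m; "tool_pos": TCP position; "eef_rot": TCP orientation; "ft_force": force on the tool from outside, world axes, zero at the start; "ft_torque": the same for the moment, N m; "gripper_width": opening from 0.0 (shut) to 1.0 (fully open).
Only numpy, scipy, OpenCV 4.12 (cv2) and the standard library are available. Lean on these libraries where they do the work, as an engineer would, in place of code of your own. Each camera call takes 0.05 s, during which the arm holds its last target. There are 200 camera calls.

## Task

The grid calibration plate has been measured one way round and now has to be measured a quarter turn further. Slide it until the slot in its edge is fully home on the corner post, swing it anticlockwise (seen from above) a quarter turn about the post without letting the slot come off it, then press it firmly home so that it lies flush along the steel facing of the stop rail with the slot still home on the post, and leave it there. Keep the plate flat on the tooling plate, keep off its glass, never push it or squeeze it against a stop with more than 20 N, and leave the other things on the granite and tooling plate where they are.

Things in the scene. Friction and masses are not known exactly. Their poses are not given: they have to be found in the camera images.
- plate_center (a point): Centre, half-way up, of the grid plate: a loose blue square frame 150 x 150 x 14 mm, border 20 mm wide, round a white glass with a dark line grid. x points to the edge that has the slot, z up. A red dot marks the corner at +x, +y, steel screws the other three. All told 0.35 to 0.8 kg; it slides with about 2 to 6 N. Too wide to grasp: push its edges, for instance with closed fingers.
- slot (a point): Where the post's axis lies in the plate when the slot is fully home: x = +67, y = +40 mm from the plate's centre, half-way up, same axes. The slot is cut right through the plate's height in the +x edge, middle line at y = +40 mm: 24 mm wide, 14 mm deep, its mouth flared at 45 degrees to 36 mm over the first 6 mm; so it has 6 mm of play either side of the 12 mm post.
- post_mid (a point): Point on the axis of the corner post, 7 mm above the tooling plate: a rigid upright steel dowel of 12 mm diameter, 24 mm high. Axes of the fixture: x along the rail, y from the rail into the free space, z up. At the start the plate's x axis points within 0.2 rad of -y, the plate clear of the post on its +y side; at the end the plate's axes equal the fixture's, its centre at x = -67, y = -40 +/- 5 mm.
- rail_mid (a point): Middle of the front of the stop rail's black bar (155 x 20 x 22 mm, fixed), 7 mm above the tooling plate, 122 mm from the post's axis to -y and 67.5 mm to -x of it. Axes as for the post. The steel facing on the bar, not the bar, is the stop (see the rail).
- fixture: Fixed grey tooling plate with a grid of small holes, 12 mm thick, on a black granite plate 60 mm thick (its top is 72 mm above the table). It carries post and rail. Origin: its underside, under the post's axis; it reaches from x = -200 to +80 and y = -155 to +260 mm. Axes as for the post.
- post: The corner post; origin on its axis at the tooling plate's top.
- rail: The stop rail: bar and steel facing. Origin at the tooling plate's top, 7 mm before the bar's front. The facing, 155 mm long and 18 mm high, stays parallel to the bar; its front (facing_front in the rules) stands 2 to 12 mm proud of the bar, set anew with adjusting screws each time, locked and rigid. Its setting is not measured: it has to be felt.
- plate: The grid plate; origin at the centre of its underside, axes as for its centre point.
- glass: The plate's glass (110 x 110 mm, origin at the centre of its underside): not to be touched.
- ring_gauge: Loose bystander: steel setting ring, 48 mm diameter, 18 mm high, on the tooling plate beyond the rail's end. Origin at its underside.
- gauge_block: Loose bystander: upright steel gauge block 9 x 35 x 50 mm on the tooling plate beyond the post. Origin at its underside.
- vee_block: Loose bystander: dark steel vee block 45 x 60 x 40 mm on the granite's left side. Origin at its underside.
- height_master: Loose bystander: brass height master on a dark disc, 44 mm diameter, 49 mm high, on the granite's right side. Origin at its underside.

How it is judged (in metres and radians):
On the way, in this order (a step that is already met when the one before it is completed fails the run):
1. slot fully home on the post, the plate not yet turned (within 0.5 rad of its old way round) (x of post_mid in the frame of slot between -0.0025 and 0.0025 m and y of post_mid in the frame of slot between -0.0075 and 0.0075 m and angle between the x axis of plate_center and the x axis of post_mid, either way round above 1.0708 rad), for 0.1 s.
2. half-way round (34 to 55 degrees left) with the slot still on the post (x of post_mid in the frame of slot between -0.0025 and 0.004 m and y of post_mid in the frame of slot between -0.0075 and 0.0075 m and angle between the x axis of plate_center and the x axis of post_mid, either way round between 0.6 and 0.96 rad), for 0.1 s.
3. pressed home: flush along the rail with at least 3 N on it, slot home on the post (x of post_mid in the frame of slot between -0.0025 and 0.0025 m and y of post_mid in the frame of slot between -0.0075 and 0.0075 m and angle between the x axis of plate_center and the x axis of post_mid, either way round below 0.015 rad and x of plate_center in the frame of post_mid below -0.05 m and contact force between plate and rail above 3 N), for 0.3 s.
At the end, for the whole second after the job is handed in: The plate lies released and at rest a quarter turn on: parallel to the rail within 0.015 rad and no more than 2 mm off its steel facing, the slot home on the post (post's axis within 2.5 mm along the slot and 7.5 mm across it) (x of post_mid in the frame of slot between -0.0025 and 0.0025 m and y of post_mid in the frame of slot between -0.0075 and 0.0075 m and angle between the x axis of plate_center and the x axis of post_mid, either way round below 0.015 rad and x of plate_center in the frame of post_mid below -0.05 m and y of plate_center in the frame of facing_front below 0.077 m and linear speed of plate below 0.005 m/s); the robot touches nothing.
It fails at once if the plate is squeezed against post or rail with more than 20 N (contact force between plate and post above 20 N or contact force between plate and rail above 20 N).
It fails at once if the robot pushes the plate with more than 20 N (contact force between plate and the fingers above 20 N or contact force between plate and the arm above 20 N).
It fails at once if the glass is touched (contact force between glass and the fingers above 0.5 N or contact force between glass and the arm above 0.5 N).
It fails at once if the plate is lifted or tipped (angle between plate_center's own z axis and vertical above 0.06 rad).
It fails at once if the ring, gauge block, vee block or height master is moved by more than 15 mm (distance of any of ring_gauge, gauge_block, vee_block, height_master from where it was at the start of the episode above 0.015 m).
It also fails if it takes over 72 s, if anything falls off the work surface, if the arm or the gripper's body presses on something with over 40 N, if the wrist force passes 120 N, or if a joint passes its speed limit or range.

## Working session

There is one attempt and no reset: what is moved stays moved. The work goes in short steps, Python scripts to look and compute and a shell command to move; the robot and the scene stay as the last step left them, time stands still between calls to the robot, and variables do not carry over. Pictures are saved under pics/ and viewed, about 8 in all and at most 12, crops included, and the job is handed in when it is done.

```bash
ls; mkdir -p pics; cat > h.py <<'E'
import numpy as np,cv2
from scipy.spatial.transform import Rotation as R
from rig import get_state,eyes,job,nets
def rot(q): return R.from_quat([q[1],q[2],q[3],q[0]]).as_matrix()
def ray(im,px):
    d=np.linalg.solve(im["mtx"],[px[0],px[1],1.0]); return rot(im["orientation"])@(d*[1,-1,-1])
def at(im,px,z):
    e=np.array(im["eye"]);d=ray(im,px); return e+d*(z-e[2])/d[2]
def proj(im,p):
    c=rot(im["orientation"]).T@(np.array(p)-im["eye"]); u=np.array(im["mtx"])@(c*[1,-1,-1]); return u[:2]/u[2]
E
python3 - <<'E'
from h import *
s=get_state();print(s)
Z=dict(plate_center=79,slot=79,post_mid=79,rail_mid=79,ring_gauge=72,gauge_block=72,vee_block=60,height_master=60,fixture=60,post=72,rail=72)
for c in("top","side","wrist"):
    im=eyes.get_image(c);cv2.imwrite(f"pics/{c}0.png",im["img"][:,:,::-1])
    print(c,[k for k in im], im["eye"],im["orientation"],im["mtx"])
    for t,z in Z.items():
        r=nets.mark_of(c,t)
        for a in r[:2]: print(c,t,np.round(a["confidence"],2),np.round(a["pixel"],1),np.round(at(im,a["pixel"],z),1))
print(get_state()["time_s"])
E
cd pics; python3 -c "
import cv2,numpy as np
cv2.imwrite('a.png',cv2.resize(cv2.imread('top0.png'),(800,600)))"
```

```text
pics
{'time_s': 0.0, 'joint_pos': array([ 1.12088020e+00,  8.79154978e-02,  1.37222589e+00, -5.11389539e-05,
        1.68361336e+00, -1.03104257e-01]), 'joint_vel': array([-0.00084991, -0.00168667,  0.00052804,  0.0016186 ,  0.00041849,
       -0.00160216]), 'joint_torque': array([ 8.64586109e-04, -3.40193868e+01, -3.02423179e+01,  7.19382777e-02,
        3.33779049e-02, -1.70934672e-04]), 'tool_pos': array([186.72848558, 516.74702298, 204.34017016]), 'eef_rot': array([ 5.48885200e-04,  8.18506269e-01,  5.74496578e-01, -9.31687611e-04]), 'ft_force': array([-0.88260264,  0.20126059,  0.40807805]), 'ft_torque': array([-0.0579596 , -0.04922722, -0.03343555]), 'gripper_width': 1.0016370135555297}
top ['img', 'mtx', 'eye', 'orientation'] [ 389.55893132    7.83732541 1160.71000752] [-0.70339626 -0.06801973  0.06318514  0.70470891] [[455.46304108   0.         247.93369133]
 [  0.         455.46304108 195.60679746]
 [  0.           0.           1.        ]]
top plate_center 0.68 [231.2 232.9] [502.7  55.1  79. ]
top slot 0.79 [254.  214.6] [546.5   0.7  79. ]
top slot 0.58 [280.9 189. ] [609
[... 1094 characters left out ...]
gauge 0.55 [313.2 235. ] [ 665.2 -170.2   72. ]
side gauge_block 0.52 [300.5 216.9] [ 673.1 -105.6   72. ]
side gauge_block 0.28 [276.  257.1] [ 556.3 -184.8   72. ]
side vee_block 0.53 [152.7 149.6] [456.  368.4  60. ]
side height_master 0.72 [291.1 342.8] [ 479.4 -367.    60. ]
side fixture 0.56 [268.3 219.5] [607.2 -64.2  60. ]
side fixture 0.45 [274.5 255.3] [ 561.6 -169.9   60. ]
side post 0.5 [271.5 216.4] [613.1 -69.4  72. ]
wrist ['img', 'mtx', 'eye', 'orientation'] [123.7947588  540.01597633 385.99335088] [ 0.81297661 -0.09520887 -0.06620739  0.570632  ] [[306.57084044   0.         253.65704477]
 [  0.         306.57084044 193.81680695]
 [  0.           0.           1.        ]]
1.8
```

View pics/a.png

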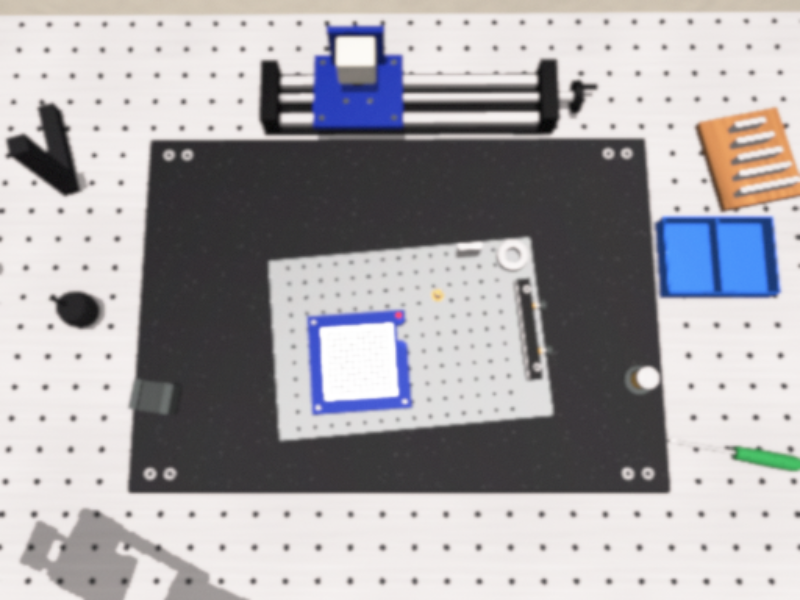

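View pics/side0.png

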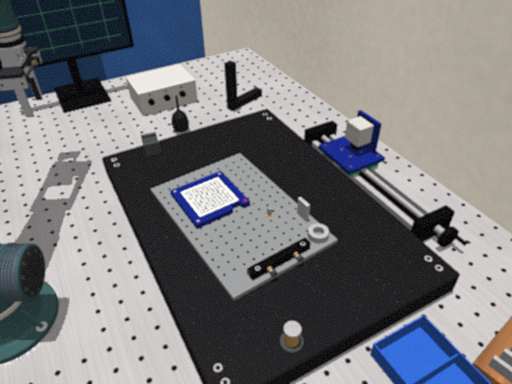

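The top view shows the plate at about (358,362) with the red dot at (399,315). The post is at (437,295) and the rail at about (530,330), in 800x600 pixels. The fixture is roughly aligned with the world axes. The side view agrees. Next I fit the poses.

```bash
cat > fit.py <<'E'
from h import *
def rect(m):
    c=max(cv2.findContours(m,cv2.RETR_EXTERNAL,cv2.CHAIN_APPROX_NONE)[0],key=cv2.contourArea); return c[:,0,:].astype(float)
def plate_corners(im,z=86):
    h=cv2.cvtColor(im["img"],cv2.COLOR_RGB2HSV)
    m=((h[...,0]>108)&(h[...,0]<130)&(h[...,1]>110)).astype(np.uint8)
    m[:, 420:]=0; m[:150]=0
    c=rect(m); w=np.array([at(im,p,z)[:2] for p in c]).astype(np.float32)
    return cv2.minAreaRect(w)
def top_fixture(im):
    h=cv2.cvtColor(im["img"],cv2.COLOR_RGB2HSV)
    m=((h[...,1]<40)&(h[...,2]>120)).astype(np.uint8)
    m|=((h[...,0]>108)&(h[...,0]<130)&(h[...,1]>110)).astype(np.uint8)
    q=np.array([[160,150],[355,140],[370,280],[160,295]]);k=np.zeros_like(m);cv2.fillPoly(k,[q],1);m*=k
    m=cv2.morphologyEx(m,cv2.MORPH_OPEN,np.ones((3,3)))
    w=np.array([at(im,p,72)[:2] for p in rect(m)]).astype(np.float32)
    return cv2.minAreaRect(w)
E
python3 - <<'E'
from fit import *
im=eyes.get_image("top")
r=plate_corners(im);print("plate",r,cv2.boxPoints(r))
f=top_fixture(im);b=cv2.boxPoints(f);print("fix",f,b)
h=cv2.cvtColor(im["img"],cv2.COLOR_RGB2HSV)
m=((h[...,0]>15)&(h[...,0]<30)&(h[...,1]>60));m[:170]=0;m[210:]=0;m[:,250+50:]=0
v,u=np.nonzero(m);print("post",len(u),u.mean(),v.mean(),at(im,[u.mean(),v.mean()],94))
m=((h[...,0]>160)|(h[...,0]<5))&(h[...,1]>100);m[:180]=0;m[240:]=0;m[:,:200]=0;m[:,300:]=0
v,u=np.nonzero(m);print("red",len(u),at(im,[u.mean(),v.mean()],86))
E
```

```text
plate ((506.66900634765625, 59.17393493652344), (147.0028533935547, 147.945068359375), 3.961179733276367) [[428.2331   127.892235]
 [438.45325  -19.699408]
 [585.1049    -9.544365]
 [574.88477  138.04727 ]]
fix ((547.2158813476562, -15.933380126953125), (282.9090881347656, 418.1874084472656), 5.187878608703613) [[ 387.43414  179.5132 ]
 [ 425.2475  -236.96114]
 [ 706.9976  -211.37996]
 [ 669.18427  205.09438]]
post 48 279.5625 188.5 [607.18176852 -60.54256733  94.        ]
red 8 [578.11041932  -1.51684158  86.        ]
```

```bash
python3 -m pendant '[[[0,0,-8],[0,0,0],1],[[0,0,-8],[0,0,0],1],[[0,0,-8],[0,0,0],1]]'; python3 -m pendant '[[[0,0,0],[-40,15.8,0],1],[[0,0,0],[-40,15.8,0],1],[[0,0,0],[-40,15.8,0],1],[[0,0,0],[-40,15.8,0],1],[[0,0,0],[-40,15.8,0],1],[[0,0,0],[-40,15.8,0],1],[[0,0,0],[-40,15.8,0],1],[[0,0,0],[-40,15.8,0],1],[[0,0,0],[-40,15.8,0],1],[[0,0,0],[-40,15.8,0],1],[[0,0,0],[-40,15.8,0],1],[[0,0,0],[-38,15.8,0],1]]'
cat >> fit.py <<'E'
def tool():
    s=get_state();M=rot(s["eef_rot"]);print("t",round(s["time_s"],2),"pos",np.round(s["tool_pos"],1),"F",np.round(s["ft_force"],1),"T",np.round(s["ft_torque"],2),"xang",round(np.degrees(np.arctan2(M[1,0],M[0,0])),2),"w",round(s["gripper_width"],2),"j6",round(s["joint_pos"][5],2))
    return np.array(s["tool_pos"]),M
def togo(p):
    t,M=tool();print("tool delta",np.round(M.T@(np.array(p)-t),1))
E
python3 -c "
from fit import *
togo([409,52.4,204])
im=eyes.get_image('wrist');cv2.imwrite('pics/w1.png',im['img'][:,:,::-1])
for t in('plate_center','slot','post_mid','rail_mid','gauge_block','ring_gauge'):
    for a in nets.mark_of('wrist',t)[:2]: print(t,a['confidence'],at(im,a['pixel'],79))
"
```

```text
time_s: 2.15
tool_pos: [186.9, 517.3, 205.5]
eef_rot: [-0.0, 0.679, 0.734, 0.0]
ft_force: [-0.1, 0.8, -0.1]
gripper_width: 1.0
time_s: 3.35
tool_pos: [411.0, 52.3, 205.8]
eef_rot: [0.0, 0.681, 0.732, 0.0]
ft_force: [-0.1, 0.7, 0.1]
gripper_width: 0.995
t 3.35 pos [411.   52.3 205.8] F [-0.1  0.7  0.1] T [ 0.04 -0.02  0.02] xang 94.1 w 1.0 j6 -1.65
tool delta [ 0.2 -2.   1.8]
plate_center 0.88 [506.63709394  56.53893766  79.        ]
slot 0.84 [549.08758499  -3.63878299  79.        ]
post_mid 0.62 [617.16291656 -58.73165879  79.        ]
rail_mid 0.23 [612.39729994 -61.37565357  79.        ]
```

View pics/w1.png

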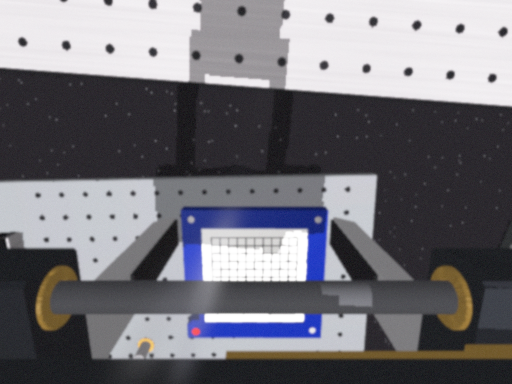

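```bash
python3 -m pendant '[[[0,0,0],[0,0,40],1],[[0,0,0],[0,0,40],1],[[0,0,0],[0,0,38],1],[[0,0,0],[0,0,9.5],1],[[0,0,0],[0,5,0],1],[[0,0,0],[0,0,0],1]]'
python3 - <<'E'
from fit import *
tool()
# post from the side and top picture: dark-gold cap, z 96
for c,px in(("top",(437*.64,295*.64)),("side",(268.5,211))):
    im=eyes.get_image(c);print(c,at(im,px,96))
    h=cv2.cvtColor(im["img"],cv2.COLOR_RGB2HSV)
    m=((h[...,0]>12)&(h[...,0]<32)&(h[...,1]>60)); v,u=np.nonzero(m); k=(abs(u-px[0])<10)&(abs(v-px[1])<12)
    print(k.sum(),u[k].mean(),v[k].mean(),at(im,(u[k].mean(),v[k].mean()),94))
    cr=im["img"][int(px[1])-45:int(px[1])+65,int(px[0])-80:int(px[0])+60,::-1]
    cv2.imwrite(f"pics/c_{c}.png",cv2.resize(cr,None,fx=4,fy=4))
a=cv2.imread("pics/c_top.png");b=cv2.imread("pics/c_side.png");cv2.imwrite("pics/c2.png",cv2.resize(np.hstack([a,b]),(800,320)))
E
```

```text
time_s: 4.3
tool_pos: [417.3, 55.1, 80.0]
eef_rot: [0.001, 0.681, 0.733, 0.001]
ft_force: [0.5, 0.1, 0.6]
gripper_width: 1.001
t 4.3 pos [417.3  55.1  80. ] F [0.5 0.1 0.6] T [ 0.07 -0.02 -0.03] xang 94.2 w 1.0 j6 -1.65
top [606.0431102  -60.68412091  96.        ]
48 279.5625 188.5 [607.18176852 -60.54256733  94.        ]
side [603.45139503 -71.23502658  96.        ]
23 269.4347826086956 214.56521739130434 [600.25169763 -81.11103465  94.        ]
```

View pics/c2.png

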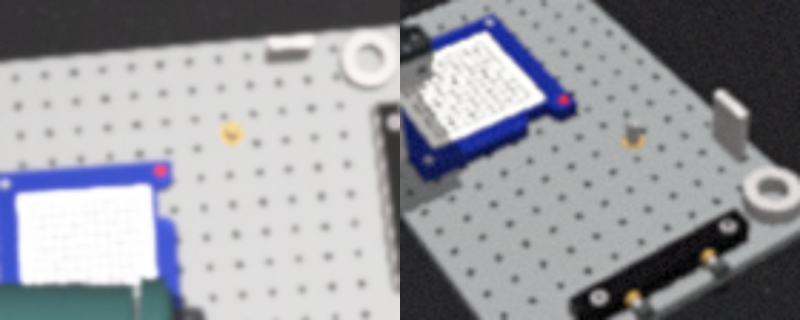

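The gold collar marks the post base, so the post is at about (611.5,-62.3), which agrees with the fixture fit. The first push is about 55 mm along the rail direction.

```bash
python3 -m pendant '[[[0,0,0],[0,2,2],1],[[0,0,0],[0,2,1],1],[[0,0,0],[0,2,0],1],[[0,0,0],[0,2,0],1],[[0,0,0],[0,2,0],1],[[0,0,0],[0,3,0],1],[[0,0,0],[0,3,0],1],[[0,0,0],[0,3,0],1],[[0,0,0],[0,3,0],1],[[0,0,0],[0,3,0],1]]'
python3 - <<'E'
from fit import *
tool()
im=eyes.get_image("top");r=plate_corners(im);print("plate",r)
for c in("top","side"):
    im=eyes.get_image(c)
    for t in("plate_center","slot"):
        for a in nets.mark_of(c,t)[:1]:print(c,t,a["confidence"],at(im,a["pixel"],79))
E
```

```text
time_s: 5.4
tool_pos: [437.1, 56.1, 75.1]
eef_rot: [-0.003, 0.681, 0.732, -0.003]
ft_force: [-9.6, -0.2, 8.8]
gripper_width: 1.005
t 5.4 pos [437.1  56.1  75.1] F [-9.6 -0.2  8.8] T [-0.18  1.86 -0.  ] xang 94.14 w 1.01 j6 -1.64
plate ((559.7760009765625, 65.02314758300781), (69.36285400390625, 147.62721252441406), 4.333625316619873)
top plate_center 0.73 [524.95270968  54.97277005  79.        ]
top slot 0.68 [554.79474778   4.22307575  79.        ]
side plate_center 0.75 [516.32203075  69.42592354  79.        ]
side slot 0.55 [568.22403614   3.25178999  79.        ]
```

```bash
python3 -m pendant '[[[0,0,0],[0,0,-2],1],[[0,0,0],[0,0,-2],1],[[0,0,0],[0,0,0],1]]'; python3 -m pendant '[[[0,0,0],[0,2,0],1],[[0,0,0],[0,2,0],1],[[0,0,0],[0,2,0],1]]'
python3 -c "
from fit import *
tool()"
```

```text
time_s: 6.05
tool_pos: [439.7, 56.3, 78.4]
eef_rot: [-0.001, 0.681, 0.732, -0.001]
ft_force: [-1.7, -0.4, -2.7]
gripper_width: 0.998
time_s: 6.35
tool_pos: [446.5, 56.8, 78.7]
eef_rot: [-0.0, 0.681, 0.732, -0.0]
ft_force: [-3.5, -0.3, -1.9]
gripper_width: 0.999
t 6.35 pos [446.5  56.8  78.7] F [-3.5 -0.3 -1.9] T [-0.05  0.63  0.07] xang 94.13 w 1.0 j6 -1.64
```

```bash
python3 -m pendant '[[[0,0,0],[0,3,0],1],[[0,0,0],[0,3,0],1],[[0,0,0],[0,3,0],1],[[0,0,0],[0,3,0],1],[[0,0,0],[0,3,0],1],[[0,0,0],[0,3,0],1],[[0,0,0],[0,3,0],1],[[0,0,0],[0,3,0],1],[[0,0,0],[0,2,0],1],[[0,0,0],[0,2,0],1],[[0,0,0],[0,1,0],1],[[0,0,0],[0,0,0],1]]'
python3 -c "
from fit import *
tool()"
python3 -m pendant '[[[0,0,0],[0,-8,0],1],[[0,0,0],[0,-10,-5],1],[[0,0,0],[-20,-10,-30],1],[[0,0,0],[0,0,-50],1],[[0,0,0],[0,-20,-40],1],[[0,0,0],[0,-20,0],1]]'
python3 - <<'E'
from fit import *
im=eyes.get_image("top");r=plate_corners(im);print("plate",r)
cv2.imwrite("pics/t2.png",cv2.resize(im["img"][130:300,150:380,::-1],None,fx=3,fy=3))
for c in("top","side","wrist"):
    im=eyes.get_image(c)
    for t in("plate_center","slot"):
        for a in nets.mark_of(c,t)[:1]:print(c,t,a["confidence"],at(im,a["pixel"],79))
E
```

```text
time_s: 7.55
tool_pos: [475.6, 58.9, 79.0]
eef_rot: [0.0, 0.681, 0.732, 0.0]
ft_force: [-2.7, 0.5, -2.5]
gripper_width: 0.998
t 7.55 pos [475.6  58.9  79. ] F [-2.7  0.5 -2.5] T [-0.07  0.48  0.01] xang 94.13 w 1.0 j6 -1.64
time_s: 8.15
tool_pos: [412.0, 33.7, 212.2]
eef_rot: [0.006, 0.681, 0.732, 0.005]
ft_force: [0.5, 0.4, -0.3]
gripper_width: 1.0
plate ((558.7969360351562, 63.0494384765625), (150.9663848876953, 147.70835876464844), 4.129601001739502)
top plate_center 0.78 [562.94565917  59.75400068  79.        ]
top slot 0.76 [600.74805987 -10.19189048  79.        ]
side plate_center 0.83 [551.66835005  67.3070784   79.        ]
side slot 0.73 [601.26659252  -4.02623517  79.        ]
wrist plate_center 0.93 [557.77884074  62.4962631   79.        ]
wrist slot 0.74 [605.44907111  -1.78449313  79.        ]
```

View pics/t2.png

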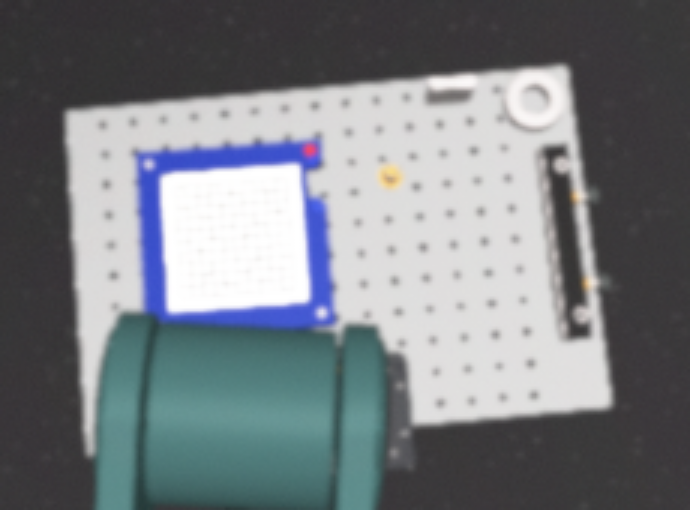

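The plate moved without turning and its slot is now about in line with the post (4 mm across, 61 mm short). Next I go to the back edge.

```bash
python3 -m pendant '[[[0,0,8.2],[0,0,0],1],[[0,0,8.2],[0,0,0],1],[[0,0,8.2],[0,0,0],1],[[0,0,8.2],[0,0,0],1],[[0,0,8.2],[0,0,0],1],[[0,0,8.2],[0,0,0],1],[[0,0,8.2],[0,0,0],1],[[0,0,8.2],[0,0,0],1],[[0,0,8.2],[0,0,0],1],[[0,0,8.2],[0,0,0],1],[[0,0,8],[0,0,0],1]]'
python3 -c "
from fit import *
togo([551.9,157.5,79])"
```

```text
time_s: 9.75
tool_pos: [409.0, 34.0, 203.3]
eef_rot: [-0.0, 0.999, 0.033, -0.001]
ft_force: [0.1, 0.1, -0.7]
gripper_width: 0.999
t 9.75 pos [409.   34.  203.3] F [ 0.1  0.1 -0.7] T [-0.06  0.06  0.  ] xang 3.8 w 1.0 j6 -0.12
tool delta [ 150.9 -113.7  124.2]
```

```bash
python3 -m pendant '[[[0,0,0],[38,-28.5,0],1],[[0,0,0],[38,-28.5,0],1],[[0,0,0],[38,-28.5,0],1],[[0,0,0],[37,-28.5,0],1],[[0,0,0],[0,0,0],1],[[0,0,0],[0,0,40],1],[[0,0,0],[0,0,40],1],[[0,0,0],[0,0,35],1],[[0,0,0],[0,0,9],1],[[0,0,0],[0,0,0],1]]'
python3 -c "
from fit import *
togo([551.9,157.5,79])"
```

```text
time_s: 10.75
tool_pos: [549.8, 158.0, 78.3]
eef_rot: [0.0, 0.999, 0.036, -0.002]
ft_force: [-0.1, 0.2, 1.4]
gripper_width: 1.001
t 10.75 pos [549.8 158.   78.3] F [-0.1  0.2  1.4] T [-0.12  0.01 -0.01] xang 4.11 w 1.0 j6 0.11
tool delta [ 2.   0.6 -0.7]
```

```bash
python3 -m pendant '[[[0,0,0],[0,4,-0.7],1],[[0,0,0],[0,4,0],1],[[0,0,0],[0,2,0],1],[[0,0,0],[0,2,0],1],[[0,0,0],[0,2,0],1],[[0,0,0],[0.2,3,0],1],[[0,0,0],[0.2,3,0],1],[[0,0,0],[0.2,3,0],1],[[0,0,0],[0.2,3,0],1],[[0,0,0],[0.2,3,0],1]]'
python3 -m pendant '[[[0,0,0],[0.2,3,0],1],[[0,0,0],[0.2,3,0],1],[[0,0,0],[0.2,3,0],1],[[0,0,0],[0.2,3,0],1],[[0,0,0],[0.2,3,0],1],[[0,0,0],[0.2,3,0],1],[[0,0,0],[0.2,3,0],1],[[0,0,0],[0.2,3,0],1],[[0,0,0],[0.1,2,0],1],[[0,0,0],[0,2,0],1],[[0,0,0],[0,2,0],1]]'
python3 - <<'E'
from fit import *
tool()
im=eyes.get_image("top");r=plate_corners(im);print("plate",r)
cv2.imwrite("pics/t3.png",cv2.resize(im["img"][140:250,200:350,::-1],None,fx=5,fy=5,interpolation=cv2.INTER_CUBIC))
for c in("top","side","wrist"):
    im=eyes.get_image(c)
    for t in("plate_center","slot"):
        for a in nets.mark_of(c,t)[:1]:print(c,t,a["confidence"],at(im,a["pixel"],79))
E
```

```text
time_s: 11.75
tool_pos: [555.2, 133.0, 82.8]
eef_rot: [-0.003, 0.999, 0.037, 0.002]
ft_force: [-0.8, 8.0, 5.0]
gripper_width: 1.004
time_s: 12.85
tool_pos: [559.2, 103.2, 82.8]
eef_rot: [-0.003, 0.999, 0.037, 0.002]
ft_force: [-0.8, 7.5, 5.6]
gripper_width: 0.998
t 12.85 pos [559.2 103.2  82.8] F [-0.8  7.5  5.6] T [1.42 0.2  0.01] xang 4.2 w 1.0 j6 0.0
plate ((544.028076171875, -1.1806869506835938), (102.64630889892578, 110.07860565185547), 3.7078497409820557)
top plate_center 0.62 [565.28442284  18.38256008  79.        ]
top slot 0.73 [611.51331351 -48.290757    79.        ]
side plate_center 0.8 [560.47425717  28.97385567  79.        ]
wrist plate_center 0.72 [564.54391465  16.3843842   79.        ]
```

View pics/t3.png

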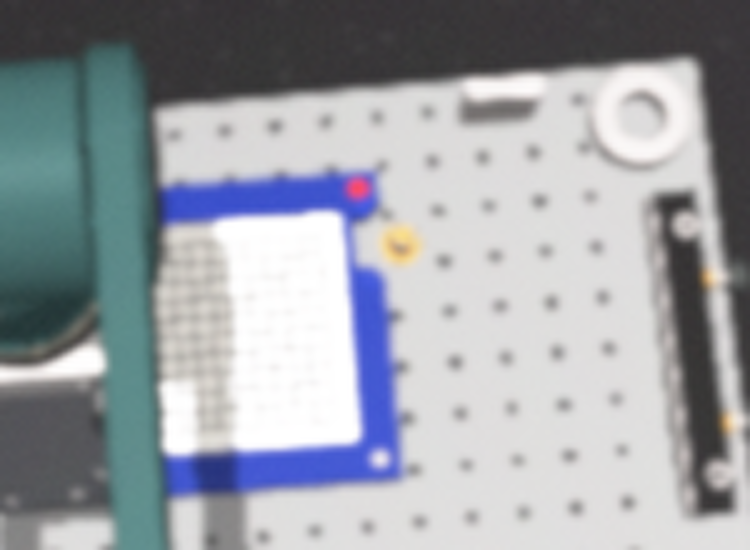

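```bash
python3 -m pendant '[[[0,0,0],[0,-5,0],1],[[0,0,0],[0,-1,0],1],[[0,0,0],[0,0,0],1]]'
python3 -c "
from fit import *
tool()"
```

```text
time_s: 13.65
tool_pos: [557.6, 105.6, 80.4]
eef_rot: [0.0, 0.999, 0.036, -0.0]
ft_force: [-0.0, 0.3, 0.1]
gripper_width: 1.0
t 13.65 pos [557.6 105.6  80.4] F [-0.   0.3  0.1] T [-0.05  0.07  0.01] xang 4.14 w 1.0 j6 0.02
```

```bash
python3 -m pendant '[[[0,0,0],[0,0,2],1],[[0,0,0],[0,2,0],1],[[0,0,0],[0,2,0],1],[[0,0,0],[0,2,0],1],[[0,0,0],[0,2,0],1],[[0,0,0],[0,2,0],1],[[0,0,0],[0,2,0],1],[[0,0,0],[0,2,0],1],[[0,0,0],[0,2,0],1],[[0,0,0],[0,2,0],1],[[0,0,0],[0,0,0],1]]'
python3 -c "
from fit import *
tool()"
python3 -m pendant '[[[0,0,0],[0,1.5,0],1],[[0,0,0],[0,1.5,0],1],[[0,0,0],[0,0,0],1]]'
python3 -c "
from fit import *
tool()"
```

```text
time_s: 14.75
tool_pos: [559.2, 87.5, 78.8]
eef_rot: [0.0, 0.999, 0.036, 0.0]
ft_force: [-0.9, 2.3, -1.5]
gripper_width: 1.001
t 14.75 pos [559.2  87.5  78.8] F [-0.9  2.3 -1.5] T [ 0.26  0.12 -0.02] xang 4.11 w 1.0 j6 -0.02
time_s: 15.05
tool_pos: [559.3, 85.8, 78.8]
eef_rot: [-0.001, 0.999, 0.036, 0.0]
ft_force: [-0.8, 4.2, -0.7]
gripper_width: 1.002
t 15.05 pos [559.3  85.8  78.8] F [-0.8  4.2 -0.7] T [0.81 0.21 0.03] xang 4.15 w 1.0 j6 -0.02
```

```bash
python3 -m pendant '[[[0,0,0],[0,1,0],1],[[0,0,0],[0,1,0],1],[[0,0,0],[0,0,0],1]]'
python3 -c "
from fit import *
tool()"
python3 -m pendant '[[[0,0,0],[0,1,0],1],[[0,0,0],[0,1,0],1],[[0,0,0],[0,0,0],1]]'
python3 -c "
from fit import *
tool()"
```

```text
time_s: 15.35
tool_pos: [559.2, 85.6, 78.9]
eef_rot: [-0.003, 0.999, 0.037, -0.0]
ft_force: [-0.5, 8.5, -1.2]
gripper_width: 1.002
t 15.35 pos [559.2  85.6  78.9] F [-0.5  8.5 -1.2] T [1.61 0.21 0.06] xang 4.19 w 1.0 j6 -0.03
time_s: 15.65
tool_pos: [559.0, 85.4, 78.9]
eef_rot: [-0.004, 0.999, 0.037, -0.0]
ft_force: [-1.5, 13.1, -0.5]
gripper_width: 1.0
t 15.65 pos [559.   85.4  78.9] F [-1.5 13.1 -0.5] T [2.37 0.37 0.13] xang 4.25 w 1.0 j6 -0.03
```

The plate stalled against the post with about 13 N on the tool and a free stiffness of about 2 N/mm, so it is home. I'll turn it with both fingers on the back edge, pivoting about the post. First I check, off contact, which axes a combined turn and shift row uses.

```bash
python3 -m pendant '[[[0,0,0],[0,-8,0],1],[[0,0,0],[0,-20,0],1],[[0,0,0],[0,0,0],1],[[0,0,0],[0,0,0],1]]'; python3 -c "
from fit import *
tool()"
python3 -m pendant '[[[0,0,-8],[0,-30,0],1],[[0,0,0],[0,0,0],1],[[0,0,0],[0,0,0],1]]'; python3 -c "
from fit import *
tool()"
python3 - <<'E'
from fit import *
im=eyes.get_image("top")
cv2.imwrite("pics/t4.png",cv2.resize(im["img"][140:250,200:350,::-1],None,fx=5,fy=5,interpolation=cv2.INTER_CUBIC))
print(plate_corners(im))
E
```

```text
time_s: 16.05
tool_pos: [558.2, 108.0, 79.2]
eef_rot: [0.001, 0.999, 0.036, 0.001]
ft_force: [0.0, -0.2, 0.2]
gripper_width: 1.001
t 16.05 pos [558.2 108.   79.2] F [ 0.  -0.2  0.2] T [-0.06  0.07  0.03] xang 4.16 w 1.0 j6 0.02
time_s: 16.35
tool_pos: [555.8, 137.9, 78.8]
eef_rot: [0.001, 0.994, 0.105, 0.0]
ft_force: [-0.4, -0.5, 0.5]
gripper_width: 0.999
t 16.35 pos [555.8 137.9  78.8] F [-0.4 -0.5  0.5] T [-0.07  0.06  0.03] xang 12.07 w 1.0 j6 -0.07
((566.7457885742188, 1.6360626220703125), (147.8013916015625, 146.19677734375), 4.2927374839782715)
```

View pics/t4.png

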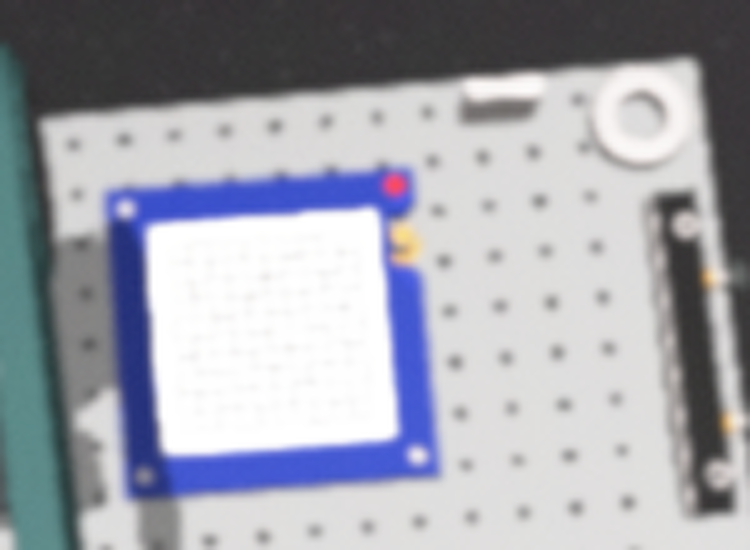

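A row's shift uses the axes before its turn. The picture shows the plate home: the slot is around the post at (405,243) and the fitted slot point lies on the post estimate. I'll re-approach and start turning.

```bash
python3 -m pendant '[[[0,0,8],[0,0,0],1],[[0,0,0],[0,20,0],1],[[0,0,0],[0,18,0],1],[[0,0,0],[0,8,0],1],[[0,0,0],[0,3,0],1],[[0,0,0],[0,2,0],1],[[0,0,0],[0,2,0],1],[[0,0,0],[0,2,0],1],[[0,0,0],[0,0,0],1]]'; python3 -c "
from fit import *
tool()"
```

```text
time_s: 17.3
tool_pos: [559.3, 85.7, 78.7]
eef_rot: [-0.001, 0.999, 0.037, -0.0]
ft_force: [-0.6, 5.3, 0.2]
gripper_width: 1.0
t 17.3 pos [559.3  85.7  78.7] F [-0.6  5.3  0.2] T [0.86 0.1  0.23] xang 4.2 w 1.0 j6 -0.02
```

```bash
cat > st.py <<'E'
from fit import *
t,M=tool();s=get_state();f=M.T@s["ft_force"];P=t[:2]+M[:2,:2]@[42,150]
print("F tool",np.round(f,1),"pivot point",np.round(P,1))
E
python3 -m pendant '[[[0,0,0],[0,1,0],1],[[0,0,-3],[-7.8,2.4,0],1],[[0,0,-3],[-7.8,2.4,0],1],[[0,0,-3],[-7.8,2.4,0],1],[[0,0,0],[0,0,0],1]]'; python3 st.py
```

```text
time_s: 17.8
tool_pos: [536.3, 75.5, 78.8]
eef_rot: [-0.002, 0.993, 0.116, -0.0]
ft_force: [-2.4, 7.0, 0.8]
gripper_width: 1.001
t 17.8 pos [536.3  75.5  78.8] F [-2.4  7.   0.8] T [1.34 0.37 0.32] xang 13.3 w 1.0 j6 -0.2
F tool [-0.7 -7.4 -0.8] pivot point [611.7 -60.8]
```

```bash
python3 -m pendant '[[[0,0,-3],[-7.8,2.4,0],1],[[0,0,-3],[-7.8,2.4,0],1],[[0,0,-3],[-7.8,2.4,0],1],[[0,0,-3],[-7.8,2.4,0],1],[[0,0,-3],[-7.8,2.4,0],1],[[0,0,0],[0,0,0],1]]'; python3 st.py
```

```text
time_s: 18.4
tool_pos: [503.0, 51.3, 78.8]
eef_rot: [-0.003, 0.97, 0.244, -0.0]
ft_force: [-3.7, 8.1, 1.9]
gripper_width: 1.0
t 18.4 pos [503.   51.3  78.8] F [-3.7  8.1  1.9] T [1.41 0.47 0.37] xang 28.28 w 1.0 j6 -0.51
F tool [ 0.6 -8.9 -1.9] pivot point [611.1 -60.9]
```

```bash
python3 -m pendant '[[[0,0,-3],[-7.8,2.4,0],1],[[0,0,-3],[-7.8,2.4,0],1],[[0,0,-3],[-7.8,2.4,0],1],[[0,0,-3],[-7.8,2.4,0],1],[[0,0,0],[0,0,0],1]]'; python3 st.py
```

```text
time_s: 18.9
tool_pos: [481.6, 26.3, 78.7]
eef_rot: [-0.003, 0.939, 0.344, -0.001]
ft_force: [-3.5, 7.0, 2.9]
gripper_width: 1.001
t 18.9 pos [481.6  26.3  78.7] F [-3.5  7.   2.9] T [1.42 0.61 0.43] xang 40.27 w 1.0 j6 -0.77
F tool [ 1.9 -7.6 -2.9] pivot point [610.6 -61. ]
```

```bash
python3 -m pendant '[[[0,0,-3],[-7.8,2.5,0],1],[[0,0,-3],[-7.8,2.5,0],1],[[0,0,-3],[-7.8,2.5,0],1],[[0,0,0],[0,0.3,0],1],[[0,0,0],[0,0,0],1],[[0,0,0],[0,0,0],1]]'; python3 st.py
```

```text
time_s: 19.5
tool_pos: [469.4, 4.9, 78.7]
eef_rot: [-0.003, 0.909, 0.417, -0.001]
ft_force: [-5.9, 6.2, 4.4]
gripper_width: 1.0
t 19.5 pos [469.4   4.9  78.7] F [-5.9  6.2  4.4] T [1.41 0.92 0.42] xang 49.25 w 1.0 j6 -0.97
F tool [ 0.8 -8.5 -4.3] pivot point [610.5 -61.2]
```

```bash
python3 - <<'E'
from fit import *
im=eyes.get_image("top")
cv2.imwrite("pics/t5.png",cv2.resize(im["img"][140:250,200:350,::-1],None,fx=5,fy=5,interpolation=cv2.INTER_CUBIC))
E
```

```text
(no output)
```

View pics/t5.png

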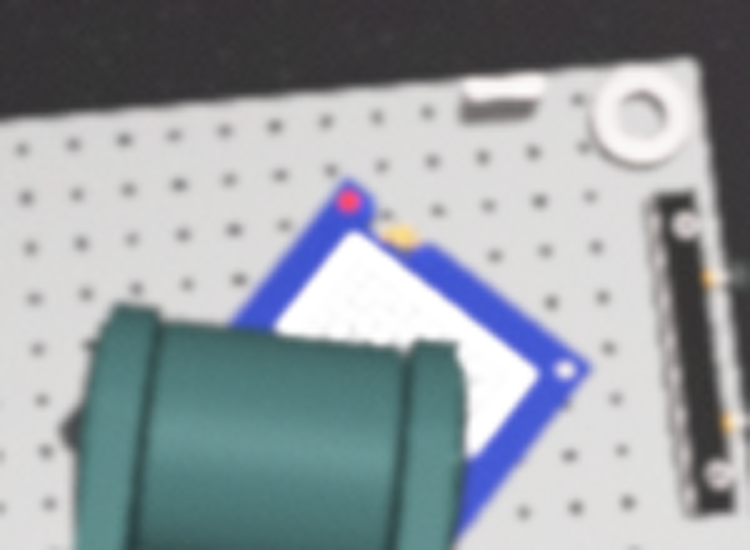

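```bash
python3 -m pendant '[[[0,0,-3],[-7.8,2.4,0],1],[[0,0,-3],[-7.8,2.4,0],1],[[0,0,-3],[-7.8,2.4,0],1],[[0,0,-3],[-7.8,2.4,0],1],[[0,0,-3],[-7.8,2.4,0],1],[[0,0,0],[0,0,0],1]]'; python3 st.py
```

```text
time_s: 20.15
tool_pos: [456.7, -34.7, 78.4]
eef_rot: [-0.003, 0.847, 0.532, -0.001]
ft_force: [-6.8, 5.1, 4.6]
gripper_width: 1.004
t 20.15 pos [456.7 -34.7  78.4] F [-6.8  5.1  4.6] T [1.21 1.03 0.44] xang 64.25 w 1.0 j6 -1.32
F tool [ 1.6 -8.4 -4.5] pivot point [610.  -62.1]
```

```bash
python3 -m pendant '[[[0,0,-3],[-7.8,2.4,0],1],[[0,0,-3],[-7.8,2.4,0],1],[[0,0,-3],[-7.8,2.4,0],1],[[0,0,0],[0,0,0],1]]'; python3 st.py
```

```text
time_s: 20.55
tool_pos: [454.3, -60.1, 78.2]
eef_rot: [-0.002, 0.803, 0.596, -0.002]
ft_force: [-5.9, 4.0, 3.9]
gripper_width: 1.002
t 20.55 pos [454.3 -60.1  78.2] F [-5.9  4.   3.9] T [0.76 0.93 0.27] xang 73.21 w 1.0 j6 -1.53
F tool [ 2.2 -6.8 -3.8] pivot point [610.1 -63.2]
```

```bash
python3 -m pendant '[[[0,0,-3],[-7.7,2.6,0],1],[[0,0,-3],[-7.7,2.6,0],1],[[0,0,0],[0,0,0],1]]'; python3 st.py
```

```text
time_s: 20.85
tool_pos: [454.9, -77.0, 78.2]
eef_rot: [-0.002, 0.771, 0.637, -0.003]
ft_force: [-5.5, 0.6, 2.7]
gripper_width: 1.0
t 20.85 pos [454.9 -77.   78.2] F [-5.5  0.6  2.7] T [0.43 1.14 0.35] xang 79.2 w 1.0 j6 -1.67
F tool [-0.5 -5.6 -2.7] pivot point [610.1 -63.9]
```

```bash
python3 -m pendant '[[[0,0,-3],[-7.7,2.5,0],1],[[0,0,-3],[-7.7,2.5,0],1],[[0,0,0],[0,0,0],1]]'; python3 st.py
```

```text
time_s: 21.15
tool_pos: [457.3, -93.6, 78.2]
eef_rot: [-0.002, 0.736, 0.677, -0.003]
ft_force: [-6.0, -0.8, 3.0]
gripper_width: 1.006
t 21.15 pos [457.3 -93.6  78.2] F [-6.  -0.8  3. ] T [0.14 1.12 0.3 ] xang 85.17 w 1.01 j6 -1.81
F tool [-1.3 -5.9 -2.9] pivot point [610.3 -64.4]
```

```bash
python3 -m pendant '[[[0,0,-3],[-7.2,2.5,0],1],[[0,0,-3],[-7.2,2.5,0],1],[[0,0,0],[0,0,0],1]]'; python3 st.py
```

```text
time_s: 21.45
tool_pos: [461.5, -109.1, 78.1]
eef_rot: [-0.002, 0.7, 0.714, -0.003]
ft_force: [-5.6, -2.4, 3.5]
gripper_width: 0.999
t 21.45 pos [ 461.5 -109.1   78.1] F [-5.6 -2.4  3.5] T [-0.27  1.1   0.33] xang 91.15 w 1.0 j6 -1.94
F tool [-2.3 -5.6 -3.4] pivot point [610.6 -64.1]
```

```bash
python3 -m pendant '[[[0,0,-3],[-7.2,2.6,0],1],[[0,0,0],[0,0,0],1]]'; python3 st.py
python3 - <<'E'
from fit import *
im=eyes.get_image("top")
cv2.imwrite("pics/t6.png",cv2.resize(im["img"][140:250,200:350,::-1],None,fx=5,fy=5,interpolation=cv2.INTER_CUBIC))
E
```

```text
time_s: 21.65
tool_pos: [464.1, -116.4, 78.1]
eef_rot: [-0.002, 0.681, 0.732, -0.004]
ft_force: [-6.3, -2.5, 2.1]
gripper_width: 0.998
t 21.65 pos [ 464.1 -116.4   78.1] F [-6.3 -2.5  2.1] T [-0.39  1.15  0.23] xang 94.12 w 1.0 j6 -2.0
F tool [-2.  -6.5 -2.1] pivot point [610.6 -63.8]
```

View pics/t6.png

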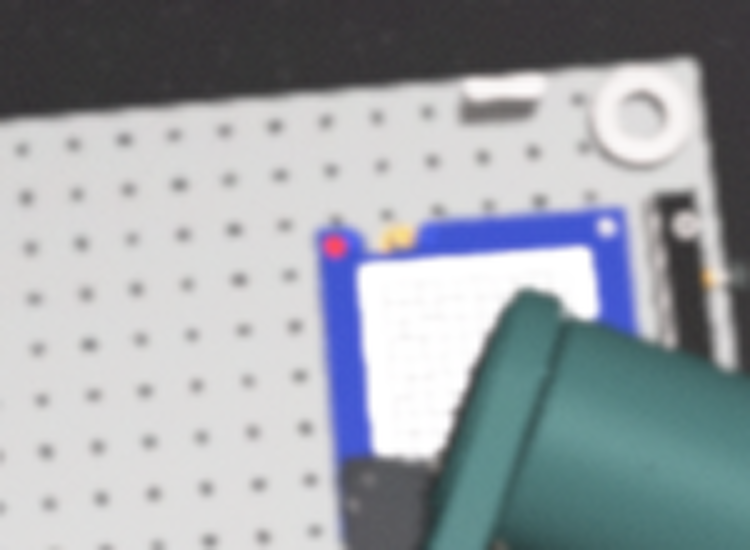

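Half-way round was held. The plate is now nearly parallel, the slot is home on the post at (400,237), and there is a few mm of gap to the rail. I'll release and go to the red-dot side edge to push toward the rail.

```bash
python3 -m pendant '[[[0,0,0],[0,-6,0],1],[[0,0,0],[0,-14,0],1],[[0,0,0],[0,-5,-35],1],[[0,0,0],[0,0,-40],1]]'
python3 -m pendant '[[[0,0,8],[0,0,0],1],[[0,0,8],[0,0,0],1],[[0,0,8],[0,0,0],1],[[0,0,8],[0,0,0],1],[[0,0,8],[0,0,0],1],[[0,0,8],[0,0,0],1],[[0,0,8],[0,0,0],1],[[0,0,8],[0,0,0],1],[[0,0,8],[0,0,0],1],[[0,0,8],[0,0,0],1],[[0,0,8.5],[0,0,0],1],[[0,0,0],[0,0,0],1]]'
python3 - <<'E'
from fit import *
togo([538.9,-8.3,79])
im=eyes.get_image("top")
cv2.imwrite("pics/t7.png",cv2.resize(im["img"][140:250,200:350,::-1],None,fx=5,fy=5,interpolation=cv2.INTER_CUBIC));print(plate_corners(im))
E
```

```text
time_s: 22.1
tool_pos: [439.8, -116.1, 152.5]
eef_rot: [-0.002, 0.681, 0.732, -0.001]
ft_force: [0.7, -0.2, 0.1]
gripper_width: 0.998
time_s: 23.3
tool_pos: [442.0, -116.7, 153.9]
eef_rot: [0.0, 0.999, 0.049, 0.0]
ft_force: [0.0, -0.2, -0.3]
gripper_width: 1.0
t 23.3 pos [ 442.  -116.7  153.9] F [ 0.  -0.2 -0.3] T [-0.08  0.04 -0.06] xang 5.64 w 1.0 j6 -0.48
tool delta [107.  -98.4  74.9]
((543.5477294921875, -56.7615852355957), (146.56796264648438, 59.11042022705078), 4.443470001220703)
```

```bash
python3 -m pendant '[[[0,0,0],[35.5,-33,0],1],[[0,0,0],[35.5,-33,0],1],[[0,0,0],[36,-32.5,0],1],[[0,0,0],[0,0,0],1],[[0,0,0],[0,0,35],1],[[0,0,0],[0,0,30],1],[[0,0,0],[0,0,9.5],1],[[0,0,0],[0,0,0],1],[[0,0,0],[0,0,0],1]]'
python3 - <<'E'
from fit import *
togo([538.9,-8.3,79])
im=eyes.get_image("top");print(plate_corners(im))
cv2.imwrite("pics/t7.png",cv2.resize(im["img"][140:250,200:350,::-1],None,fx=5,fy=5,interpolation=cv2.INTER_CUBIC))
E
```

```text
time_s: 24.25
tool_pos: [539.5, -8.6, 80.6]
eef_rot: [0.0, 0.999, 0.049, 0.001]
ft_force: [0.5, -0.3, 0.4]
gripper_width: 0.999
t 24.25 pos [539.5  -8.6  80.6] F [ 0.5 -0.3  0.4] T [-0.05  0.08  0.02] xang 5.64 w 1.0 j6 -0.22
tool delta [-0.5 -0.4  1.6]
((549.1129150390625, -129.7891845703125), (147.4300079345703, 87.8699951171875), 3.7467546463012695)
```

View pics/t7.png

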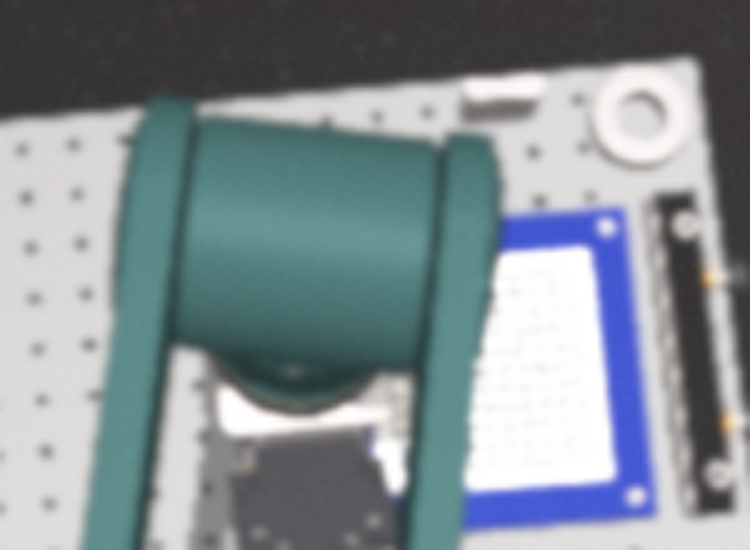

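```bash
python3 -m pendant '[[[0,0,0],[0,4,1.5],1],[[0,0,0],[0,4,0],1],[[0,0,0],[0,3,0],1],[[0,0,0],[0,2,0],1],[[0,0,0],[0,1.5,0],1],[[0,0,0],[0,1.5,0],1],[[0,0,0],[0,1,0],1],[[0,0,0],[0,0,0],1]]';python3 st.py
python3 -m pendant '[[[0,0,0],[0,1,0],1],[[0,0,0],[0,1,0],1],[[0,0,0],[0,0,0],1]]';python3 st.py
```

```text
time_s: 25.1
tool_pos: [540.0, -21.7, 79.0]
eef_rot: [-0.003, 0.999, 0.05, -0.0]
ft_force: [-4.8, 8.6, 5.2]
gripper_width: 1.0
t 25.1 pos [540.  -21.7  79. ] F [-4.8  8.6  5.2] T [ 1.5   0.82 -0.05] xang 5.69 w 1.0 j6 -0.25
F tool [-3.9 -9.1 -5.1] pivot point [ 596.7 -166.8]
time_s: 25.4
tool_pos: [540.2, -23.5, 79.0]
eef_rot: [-0.004, 0.999, 0.05, -0.0]
ft_force: [-4.1, 8.4, 4.7]
gripper_width: 1.004
t 25.4 pos [540.2 -23.5  79. ] F [-4.1  8.4  4.7] T [ 1.62  0.75 -0.03] xang 5.7 w 1.0 j6 -0.25
F tool [-3.3 -8.8 -4.6] pivot point [ 596.9 -168.6]
```

```bash
python3 -m pendant '[[[0,0,0],[0,0,-1],1],[[0,0,0],[0,1,0],1],[[0,0,0],[0,1,0],1],[[0,0,0],[0,0,0],1]]';python3 st.py
python3 -m pendant '[[[0,0,0],[0,1,0],1],[[0,0,0],[0,1,0],1],[[0,0,0],[0,0,0],1]]';python3 st.py
```

```text
time_s: 25.8
tool_pos: [540.6, -27.2, 79.0]
eef_rot: [-0.002, 0.999, 0.049, -0.0]
ft_force: [-1.5, 5.9, 1.1]
gripper_width: 0.999
t 25.8 pos [540.6 -27.2  79. ] F [-1.5  5.9  1.1] T [1.08 0.38 0.01] xang 5.66 w 1.0 j6 -0.26
F tool [-0.9 -6.  -1.1] pivot point [ 597.2 -172.4]
time_s: 26.1
tool_pos: [540.6, -28.1, 79.0]
eef_rot: [-0.003, 0.999, 0.049, -0.0]
ft_force: [-0.9, 8.7, 2.9]
gripper_width: 0.997
t 26.1 pos [540.6 -28.1  79. ] F [-0.9  8.7  2.9] T [ 1.61  0.39 -0.02] xang 5.67 w 1.0 j6 -0.26
F tool [-0.1 -8.7 -2.9] pivot point [ 597.3 -173.2]
```

```bash
python3 -m pendant '[[[0,0,0],[0,1,0],1],[[0,0,0],[0,0,0],1]]';python3 st.py
python3 -m pendant '[[[0,0,0],[0,1,0],1],[[0,0,0],[0,0,0],1],[[0,0,0],[0,0,0],1]]';python3 st.py
```

```text
time_s: 26.3
tool_pos: [540.7, -28.2, 79.0]
eef_rot: [-0.004, 0.999, 0.05, -0.0]
ft_force: [-1.9, 9.7, 3.1]
gripper_width: 1.001
t 26.3 pos [540.7 -28.2  79. ] F [-1.9  9.7  3.1] T [ 1.94  0.48 -0.12] xang 5.68 w 1.0 j6 -0.26
F tool [-0.9 -9.8 -3.1] pivot point [ 597.3 -173.3]
time_s: 26.6
tool_pos: [540.7, -28.2, 79.0]
eef_rot: [-0.005, 0.999, 0.05, -0.0]
ft_force: [-2.4, 13.0, 3.8]
gripper_width: 1.0
t 26.6 pos [540.7 -28.2  79. ] F [-2.4 13.   3.8] T [ 2.32  0.54 -0.15] xang 5.7 w 1.0 j6 -0.26
F tool [ -1.1 -13.2  -3.7] pivot point [ 597.3 -173.3]
```

The plate stalled with 13 N and almost no twisting moment, so it is flush on the facing. Next I seat the slot on the post from the back edge with shut fingers, then press the rail once more.

```bash
python3 -m pendant '[[[0,0,0],[0,-8,0],1],[[0,0,0],[0,-14,0],1],[[0,0,0],[0,-5,-35],0],[[0,0,0],[0,0,-35],0],[[0,0,0],[0,0,0],0]]' 20
python3 - <<'E'
from fit import *
togo([447.5,-100.7,79])
for c in("top","side","wrist"):
    im=eyes.get_image(c)
    for t in("plate_center","slot"):
        for a in nets.mark_of(c,t)[:1]:print(c,t,a["confidence"],at(im,a["pixel"],79))
E
```

```text
time_s: 27.1
tool_pos: [542.1, -6.3, 155.0]
eef_rot: [0.001, 0.999, 0.049, 0.006]
ft_force: [1.2, 0.2, 0.7]
gripper_width: 0.782
t 27.1 pos [542.1  -6.3 155. ] F [1.2 0.2 0.7] T [-0.08  0.06  0.03] xang 5.65 w 0.78 j6 -0.21
tool delta [-104.3   84.4   75.1]
top plate_center 0.89 [ 542.17520431 -116.39718229   79.        ]
side plate_center 0.73 [ 544.37596123 -104.08350512   79.        ]
side slot 0.67 [611.97301463 -67.8608186   79.        ]
wrist plate_center 0.57 [ 549.06093745 -111.77586407   79.        ]
```

```bash
python3 -m pendant '[[[0,0,0],[-35,28,0],0],[[0,0,0],[-35,28,0],0],[[0,0,0],[-34,28.5,0],0],[[0,0,0],[0,0,0],0],[[0,0,0],[0,0,35],0],[[0,0,0],[0,0,30],0],[[0,0,0],[0,0,9],0],[[0,0,0],[0,0,0],0],[[0,0,0],[0,0,0],0]]'
python3 - <<'E'
from fit import *
togo([447.5,-100.7,79])
im=eyes.get_image("top");print(plate_corners(im))
E
```

```text
time_s: 28.45
tool_pos: [444.1, -100.1, 75.1]
eef_rot: [-0.0, 0.999, 0.049, 0.0]
ft_force: [0.0, 0.3, 0.1]
gripper_width: 0.003
t 28.45 pos [ 444.1 -100.1   75.1] F [0.  0.3 0.1] T [-0.    0.1   0.01] xang 5.66 w 0.0 j6 -0.45
tool delta [ 3.3  1.  -3.9]
((568.7879028320312, -132.10215759277344), (112.08007049560547, 103.51724243164062), 5.6772284507751465)
```

```bash
python3 -m pendant '[[[0,0,0],[4,0,-4],0],[[0,0,0],[4,0,0],0],[[0,0,0],[2,0,0],0],[[0,0,0],[2,0,0],0],[[0,0,0],[1,0,0],0],[[0,0,0],[1,0,0],0],[[0,0,0],[1,0,0],0],[[0,0,0],[0,0,0],0]]';python3 st.py
python3 -m pendant '[[[0,0,0],[1,0,0],0],[[0,0,0],[1,0,0],0],[[0,0,0],[1,0,0],0],[[0,0,0],[0,0,0],0]]';python3 st.py
```

```text
time_s: 29.3
tool_pos: [458.4, -98.9, 78.6]
eef_rot: [-0.0, 0.999, 0.049, -0.0]
ft_force: [-0.3, -0.1, 0.4]
gripper_width: 0.003
t 29.3 pos [458.4 -98.9  78.6] F [-0.3 -0.1  0.4] T [-0.06  0.05 -0.03] xang 5.63 w 0.0 j6 -0.43
F tool [-0.3  0.  -0.4] pivot point [ 514.9 -244. ]
time_s: 29.7
tool_pos: [461.5, -98.6, 78.7]
eef_rot: [-0.0, 0.999, 0.049, 0.0]
ft_force: [-0.1, 0.4, 0.4]
gripper_width: 0.006
t 29.7 pos [461.5 -98.6  78.7] F [-0.1  0.4  0.4] T [-0.02  0.09  0.02] xang 5.63 w 0.01 j6 -0.43
F tool [-0.  -0.4 -0.4] pivot point [ 518.  -243.7]
```

```bash
python3 -m pendant '[[[0,0,0],[1,0,0],0],[[0,0,0],[1,0,0],0],[[0,0,0],[1,0,0],0],[[0,0,0],[0,0,0],0]]';python3 st.py
python3 -m pendant '[[[0,0,0],[1,0,0],0],[[0,0,0],[1,0,0],0],[[0,0,0],[0,0,0],0]]';python3 st.py
```

```text
time_s: 30.1
tool_pos: [462.8, -98.4, 78.5]
eef_rot: [-0.0, 0.999, 0.049, -0.002]
ft_force: [-5.3, -1.3, 3.0]
gripper_width: 0.007
t 30.1 pos [462.8 -98.4  78.5] F [-5.3 -1.3  3. ] T [-0.17  1.02  0.  ] xang 5.63 w 0.01 j6 -0.43
F tool [-5.4  0.8 -3. ] pivot point [ 519.3 -243.5]
time_s: 30.4
tool_pos: [462.9, -98.3, 78.4]
eef_rot: [-0.0, 0.999, 0.049, -0.004]
ft_force: [-10.2, -0.1, 5.2]
gripper_width: 0.004
t 30.4 pos [462.9 -98.3  78.4] F [-10.2  -0.1   5.2] T [-0.26  1.85  0.02] xang 5.62 w 0.0 j6 -0.42
F tool [-10.2  -0.9  -5.1] pivot point [ 519.4 -243.5]
```

Contact came at 462.5 and the plate stalled at once up to 10 N, so the slot is home on the post. Now the final press on the rail.

```bash
python3 -m pendant '[[[0,0,0],[-8,0,0],0],[[0,0,0],[-12,0,0],0],[[0,0,0],[0,0,-35],0],[[0,0,0],[0,0,-40],0],[[0,0,0],[0,0,0],0]]'
python3 -c "
from fit import *
togo([540,-12,79])"
```

```text
time_s: 30.9
tool_pos: [449.6, -101.2, 159.9]
eef_rot: [0.002, 0.999, 0.049, 0.006]
ft_force: [-0.2, -0.2, 0.7]
gripper_width: 0.003
t 30.9 pos [ 449.6 -101.2  159.9] F [-0.2 -0.2  0.7] T [-0.04  0.04  0.01] xang 5.63 w 0.0 j6 -0.44
tool delta [ 97.8 -80.3  81.7]
```

```bash
python3 -m pendant '[[[0,0,0],[33,-27,0],0],[[0,0,0],[33,-27,0],0],[[0,0,0],[33,-27,0],0],[[0,0,0],[0,0,0],0],[[0,0,0],[0,0,35],0],[[0,0,0],[0,0,30],0],[[0,0,0],[0,0,9],0],[[0,0,0],[0,0,0],0],[[0,0,0],[0,0,0],0]]'
python3 -c "
from fit import *
togo([540,-12,79])"
```

```text
time_s: 31.8
tool_pos: [537.5, -10.2, 81.0]
eef_rot: [0.0, 0.999, 0.049, 0.001]
ft_force: [0.3, -1.3, -0.3]
gripper_width: 0.006
t 31.8 pos [537.5 -10.2  81. ] F [ 0.3 -1.3 -0.3] T [-0.04  0.04  0.05] xang 5.6 w 0.01 j6 -0.22
tool delta [2.3 2.1 2. ]
```

```bash
python3 -m pendant '[[[0,0,0],[2,4,2],0],[[0,0,0],[0,4,0],0],[[0,0,0],[0,4,0],0],[[0,0,0],[0,2,0],0],[[0,0,0],[0,1,0],0],[[0,0,0],[0,1,0],0],[[0,0,0],[0,1,0],0],[[0,0,0],[0,1,0],0],[[0,0,0],[0,0,0],0]]';python3 st.py
python3 -m pendant '[[[0,0,0],[0,1,0],0],[[0,0,0],[0,1,0],0],[[0,0,0],[0,0,0],0]]';python3 st.py
```

```text
time_s: 32.7
tool_pos: [540.8, -27.4, 77.6]
eef_rot: [-0.0, 0.999, 0.049, -0.0]
ft_force: [0.5, -0.5, 0.2]
gripper_width: 0.007
t 32.7 pos [540.8 -27.4  77.6] F [ 0.5 -0.5  0.2] T [-0.06 -0.02  0.01] xang 5.63 w 0.01 j6 -0.25
F tool [ 0.4  0.6 -0.2] pivot point [ 597.3 -172.6]
time_s: 33.0
tool_pos: [540.8, -28.0, 77.7]
eef_rot: [-0.001, 0.999, 0.049, -0.0]
ft_force: [0.4, 4.4, 1.1]
gripper_width: 0.006
t 33.0 pos [540.8 -28.   77.7] F [0.4 4.4 1.1] T [ 0.86  0.19 -0.01] xang 5.65 w 0.01 j6 -0.26
F tool [ 0.9 -4.3 -1.1] pivot point [ 597.4 -173.2]
```

```bash
python3 -m pendant '[[[0,0,0],[0,1,0],0],[[0,0,0],[0,1,0],0],[[0,0,0],[0,1,0],0],[[0,0,0],[0,0.8,0],0],[[0,0,0],[0,0,0],0],[[0,0,0],[0,0,0],0],[[0,0,0],[0,0,0],0],[[0,0,0],[0,0,0],0],[[0,0,0],[0,0,0],0]]';python3 st.py
python3 -m pendant '[[[0,0,0],[0,-4,0],0],[[0,0,0],[0,-6,0],0],[[0,0,0],[0,-15,0],0],[[0,0,0],[0,0,-35],0],[[0,0,0],[0,-20,-40],0],[[0,0,0],[0,-40,-20],0],[[0,0,0],[0,-40,0],0],[[0,0,0],[0,-40,0],0],[[0,0,0],[0,-40,0],0],[[0,0,0],[0,-40,0],0],[[0,0,0],[0,0,0],0]]'
python3 - <<'E'
from fit import *
tool()
im=eyes.get_image("top")
h=cv2.cvtColor(im["img"],cv2.COLOR_RGB2HSV);m=((h[...,0]>108)&(h[...,0]<130)&(h[...,1]>110)).astype(np.uint8);m[:,345:]=0;m[:,:255]=0;m[:150]=0;m[270:]=0
w=np.array([at(im,p,86)[:2] for p in rect(m)]).astype(np.float32);print(cv2.minAreaRect(w))
cv2.imwrite("pics/t8.png",cv2.resize(im["img"][150:260,230:380,::-1],None,fx=5,fy=5,interpolation=cv2.INTER_CUBIC))
E
```

```text
time_s: 33.9
tool_pos: [540.8, -28.2, 77.7]
eef_rot: [-0.005, 0.999, 0.05, -0.0]
ft_force: [-1.4, 12.8, 1.3]
gripper_width: 0.005
t 33.9 pos [540.8 -28.2  77.7] F [-1.4 12.8  1.3] T [ 2.38  0.34 -0.02] xang 5.74 w 0.0 j6 -0.26
F tool [ -0.1 -12.9  -1.2] pivot point [ 597.6 -173.2]
time_s: 35.0
tool_pos: [516.1, 215.1, 172.6]
eef_rot: [-0.001, 0.999, 0.052, 0.0]
ft_force: [0.9, -1.2, -0.2]
gripper_width: 0.003
t 35.0 pos [516.1 215.1 172.6] F [ 0.9 -1.2 -0.2] T [-0.09  0.07 -0.04] xang 5.97 w 0.0 j6 0.19
((549.0524291992188, -111.98002624511719), (147.38119506835938, 147.60157775878906), 5.781914234161377)
```

View pics/t8.png

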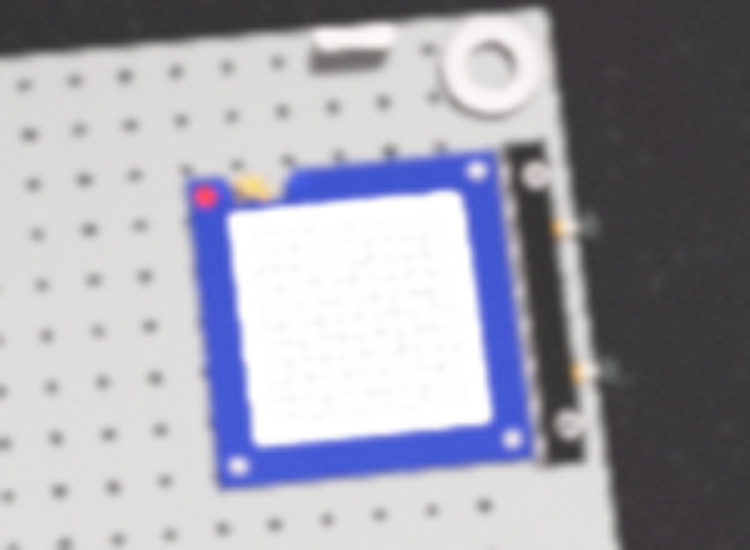

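The plate lies parallel and close along the rail, the slot is around the post at (255,187), and the bystanders have not moved. The arm is clear.

```bash
python3 -c "
from rig import job
print(job.sign_off())"
```

```text
the job is handed in; nothing more can be done
None
```

I finished the quarter turn and handed the job in at about 35 s. The plate was pressed against the rail's steel facing with the slot home on the post. The sign-off gives no verdict, so whether it passed is not confirmed.

**How it went:** I slid the plate sideways to line the slot up, then pushed it onto the post until it stalled at about 13 N. I swung it anticlockwise with both fingers on the back edge and paused half-way. I pushed it onto the facing, pressed the back edge to seat the slot, and finished with a press on the rail of about 13 N.

**Last checks:**
- **On the rail:** the plate stalled at the same spot (y = -28.2 mm) in both rail presses. The first, with two fingers, showed almost no twisting moment, which suggests it is flush.
- **On the post:** the back-edge press stalled as soon as it made contact, up to 10 N.
- **Final picture:** the plate centre fits at about (549, -112) mm, against (548, -111) mm expected. The bystanders looked unmoved, and the arm was clear.
- **Forces:** the highest push reading was about 13 N, against the 20 N limit. I only read forces at the end of each move, so short peaks in between would not show.

**What disagreed:** the final picture puts the plate at 5.8° and the finger contact gave 5.7°, but my first fit of the tooling plate gave 5.2°. I went with the contact reading. The 0.5–0.6° gap is most of the 0.86° (0.015 rad) tolerance.

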